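Find the sunk release key in the incubator's edge and pop its lid

TASK

The tube incubator on the bench has a release key sunk in a notch somewhere along the grey edge in front of its lid. Run a closed fingertip along the top of that edge until you find the notch, then press the key inside it all the way down so that the lid pops ajar, and take the hand away. Never touch or pry the lid itself, and leave everything else on the bench where it is.

Things in the scene. Friction and masses are not known exactly. Their poses are not given: they have to be found in the camera images.
- incubator: White tube incubator fixed to the bench, 240 mm deep (own x), 340 mm wide (own y), 110 mm high, turned by up to 13 degrees; its front (own -x) faces the robot. Origin at the centre of its underside, z up. The edge, a flat level grey plastic strip on its top at the front, spans own y -150 to +150 mm and own x -120 to -70 mm, top 110 mm above the bench, flush with the white case at both ends.
- edge_right (a point): Point on the top of the grey edge at its right end (own y -150 mm of the incubator), 22 mm behind the front face, 110 mm above the bench. The line from here to edge_left passes over the middle of the notch; it lies 28 mm in front of the edge's rear border and 35 mm in front of the lid. The edge is rigid except at the notch.
- edge_left (a point): The same at the edge's left end (own y +150 mm). The one notch lies somewhere between, its centre at most 125 mm from the middle, in a different place each time and not reported. It is open at the top and the front, 46 mm long (along the edge) and 42 mm front to back, starting at the front face.
- release_key (a joint): Travel of the release key: 0 up, 0.008 m fully pressed. The key, 40 x 44 mm and as grey as the edge, fills the notch, its flat top 10 mm below the edge's top. It is pressed straight down: gives at about 7 N, has a firm stop at 8 mm, and stays down where it is left.
- lid_hinge (a joint): Opening angle of the lid: 0 shut, 0.128 rad when popped ajar. A linkage ties it to the key: it rises 0.016 rad for each mm the key goes down, and stays up.
- lid: Clear flat lid with a grey rim, 145 mm deep, 300 mm wide, 15 mm high, lying on the incubator behind the edge; its top is 16 mm above the edge's top. Hinged at its rear border, where the body's origin lies (own x forward-back, lid towards own -x). Popped, its front border rises by 19 mm.
- reagent: Glass bottle with yellow cap, 72 mm across, 150 mm high, loose; origin under its centre.
- white_bottle: White bottle with black cap, 50 mm across, 100 mm high, loose; origin under its centre.
- blue_rack: Blue tube block, 70 x 90 x 50 mm, loose; origin under its centre.
- green_rack: Green tube block, 70 x 100 x 45 mm, loose; origin under its centre.
- tip_box: Orange pipette tip box, 85 x 120 x 55 mm, loose; origin under its centre.
- petri: Closed petri dish, 90 mm across, 20 mm high, loose; origin under its centre.
- vial: Amber vial with red cap, 24 mm across, 45 mm high, standing loose on the incubator's top behind the lid; origin under its centre.

How it is judged:
By the outcome, as a careful person would: the job done as asked, in the order asked, and still so for the second after the job is handed in, with the robot touching nothing.
It also fails if it takes over 72 s, if anything falls off the work surface, if the arm or the gripper's body presses on something with over 40 N, if the wrist force passes 120 N, or if a joint passes its speed limit or range.

ROBOT

A 6-joint arm with a two-finger parallel gripper is mounted at the origin on the work surface. World frame = base frame: x ahead of the robot, y to its left, z up, the work surface at z = 0. Lengths are in mm, angles in rad, forces in N, time in s.
With the tool pointing down it reaches from about 275 to 750 mm from the base axis. Payload 10.2 kg.
Tool frame: the origin (TCP) lies at the very end of the fingers, on their centre line; the grasp point (between the pads) lies 19 mm behind it; z points along the fingers, y is the line along which they close (so a half turn about z gives the same grasp; the last joint's range is limited). The gripper opens to 85 mm and grips with 20 to 120 N. Pads are 22 mm wide; open, the fingers measure 114 mm over their backs; the gripper's body (76 mm by 85 mm) begins 54 mm behind the grasp point. The pads swing forward as they close: fully open they stand 13 mm farther back than shut.
Start: joints at [1.074, 0.313, 1.498, -0, 1.331, -0.223], TCP at [141.968, 505.446, 231.294] pointing down, gripper open.
Joint ranges: [-2.94, 2.94], [-0.97, 2.17], [0.19, 2.56], [-1.23, 4.37], [0.02, 3.11], [-2.88, 2.88]. Speed limits (rad/s): [2.39, 2.39, 3.01, 3.14, 3.14, 3.14].

INTERFACE

Orientations are given as a unit quaternion [w, x, y, z].
In Python, from rig import ctrl, vision gives the robot as it stands. The module is installed in compiled form; this text tells all that it offers.
- The arm moves only by the tool play_rows, never from a script. Its arguments are lists of equal length, an entry for each row: "translation": the shift along the tool's x, y, z in m, a list of three; "rotation": the turn, a rotation vector about the tool's x, y, z in rad, a list of three; "gripper": the gripper's target within -1 to 1 (shut at 1, half-way at 0, fully open at -1). A call has 1 to 10 rows; each row is the pose to reach, as a shift and turn from the pose commanded when the call began, along the tool's axes at that moment; what a row does not reach only later rows make up. A row lasts 1/8 s, in which the tool goes at most 62.5 mm and 10.7 degrees, less where a joint would pass 70% of its speed; a pose out of reach is approached as far as the arm can. A call with a gripper value outside its range is refused whole. The fingers move at their own pace and stop on an object; "force" is the grip in N (left out, the last holds). Time passes only in rows, so rows that repeat a pose let the fingers close. It gives the time, the measured TCP pose, the force, the opening and the grip force at its end, in the units of the state.
- ctrl.sense(): the state, without advancing time (a new reading comes with each control period).
- vision.capture(name): name is "scene" or "side" or "wrist"; returns a dict with "pixels" (480x640x3 uint8, red, green, blue), "vfov" (degrees; the focal length in pixels is half the picture's height over the tangent of half this angle, whatever the lens; pixels are square), "cx", "cy" (the principal point, pixels), "k1" (the pictures are not rectified: a ray, as slopes to the right and down, at radius r is drawn at 1 + k1 r^2 times it, then the intrinsics apply), "rvec" (rotation vector, rad) and "tvec" (3), from world to camera coordinates, as OpenCV has them; the wrist camera has in their place "mount" (4x4, takes a point from camera to tool coordinates, whose origin is the TCP and whose axes are the flange's). Camera axes: x right, y down, z forward; pixel columns grow to the right and rows downward; lengths in mm; the calibration is good to about 2 mm. A picture is of the moment at which its call begins: read the wrist's pose just before it. There is no depth.
- ctrl.finish_job(): hands the job in; it is judged then, once.
The state is a dict: "time_s": time; "joints": joint angles; "dq": joint speeds; "tau": joint torques, N m; "eef_pos": TCP position; "ee_rot": TCP orientation; "force": force on the tool from outside, world axes, zero at the start; "wrist_torque": the same for the moment, N m; "grip_width": opening from 0.0 (shut) to 1.0 (fully open); "grip_force": force on a finger pad.
Only numpy, scipy, OpenCV 4.12 (cv2) and the standard library are available. Lean on these libraries where they do the work, as an engineer would, in place of code of your own. Each camera call takes 0.05 s, during which the arm holds its last target. There are 200 camera calls.

## Working session

There is one attempt and no reset: what is moved stays moved. The work goes in short steps, Python scripts to look and compute and a tool call to move; the robot and the scene stay as the last step left them, time stands still between calls to the robot, and variables do not carry over. Pictures are saved under pics/ and viewed, at most 10 in all, crops included, and the job is handed in when it is done.

Besides the shell and the picture viewer there is one more tool, called after "Emit:" as a command line: name --argument value ..., lists and objects as JSON in quotes. play_rows: Moves the arm, as the interface text tells. Its arguments: {"type":"object","properties":{"translation":{"type":"array"},"rotation":{"type":"array"},"gripper":{"type":"array"},"force":{"type":"number"}},"required":["translation","rotation","gripper"]}

```bash
mkdir -p pics; cat > h.py <<'E'
import numpy as np, cv2, json
from rig import ctrl, vision
from scipy.spatial.transform import Rotation as R
def cap(n,f=None):
    d=vision.capture(n)
    if f: cv2.imwrite('pics/'+f,cv2.cvtColor(d['pixels'],cv2.COLOR_RGB2BGR))
    return d
def K(d):
    f=240/np.tan(np.radians(d['vfov'])/2); return np.array([[f,0,d['cx']],[0,f,d['cy']],[0,0,1.]]),np.array([d['k1'],0,0,0,0.])
def world(d,px,z):
    k,D=K(d); u=cv2.undistortPoints(np.array([[px]],float),k,D,None)[0,0]
    r=R.from_rotvec(np.ravel(d['rvec'])).as_matrix(); t=np.ravel(d['tvec'])
    o=-r.T@t; v=r.T@np.array([u[0],u[1],1]); return o+v*(z-o[2])/v[2]
def proj(d,P):
    k,D=K(d); return cv2.projectPoints(np.array(P,float),np.ravel(d['rvec']).astype(float),np.ravel(d['tvec']).astype(float),k,D)[0][:,0]
E
python3 - <<'E'
from h import *
for n in('scene','side'):
    d=cap(n,n+'0.png'); print({k:v for k,v in d.items() if k!='pixels'})
s=ctrl.sense();print(s)
E
```

```text
{'vfov': 44.25454087304435, 'cx': 328.16676056854584, 'cy': 239.59544261656745, 'k1': -0.04465039337970891, 'rvec': array([ 1.32855353,  1.97471836, -1.09702746]), 'tvec': array([ 166.51144117, -190.2306526 , 1747.75085396])}
{'vfov': 54.73211834622066, 'cx': 326.17398752870355, 'cy': 236.25663782266275, 'k1': -0.08567927901207803, 'rvec': array([ 2.25031041, -0.09320563,  0.07522271]), 'tvec': array([-509.65728287,  126.53197494,  898.73074158])}
{'time_s': 0.1, 'joints': array([ 1.07358669e+00,  3.13387490e-01,  1.49833082e+00, -3.57931343e-05,
        1.33097799e+00, -2.23384709e-01]), 'dq': array([ 0.00061027, -0.00033911, -0.00177428, -0.00023117,  0.00159337,
        0.00062944]), 'tau': array([ 3.46352528e-03, -4.12893784e+01, -2.60141480e+01, -2.41601319e-04,
        2.99857260e-03,  1.50115875e-05]), 'eef_pos': array([141.87587194, 505.24299456, 230.80705447]), 'ee_rot': array([-1.78280876e-04,  1.36480885e-01,  9.90642551e-01, -5.22520637e-04]), 'force': array([-0.72575242,  0.00787526, -0.12855807]), 'wrist_torque': array([-0.0001234 , -0.02034448, -0.00431776]), 'grip_force': 0.0, 'grip_width': 1.0024083253792682}
```

View pics/scene0.png

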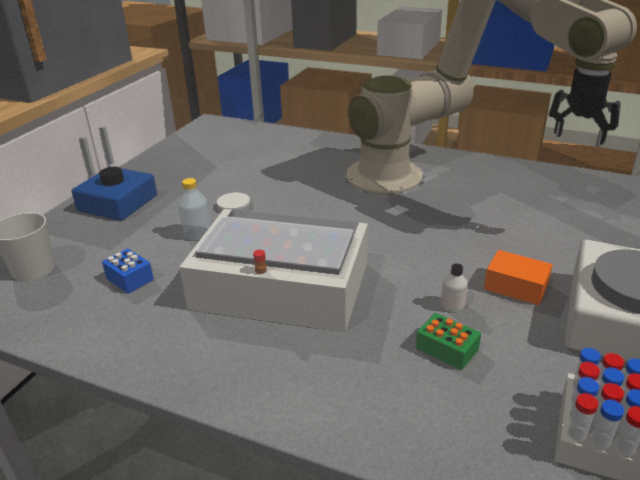

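View pics/side0.png

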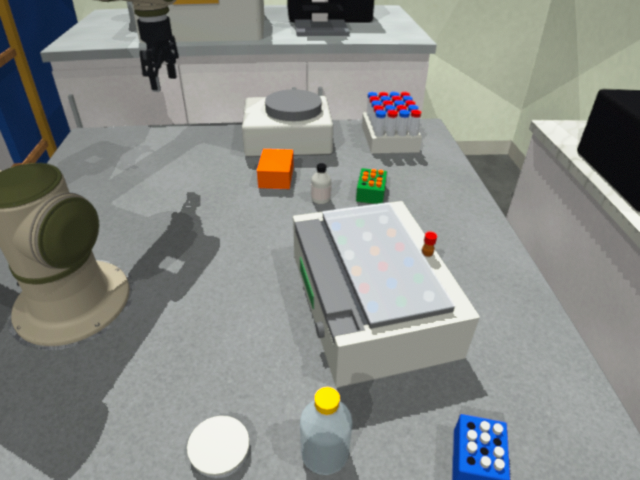

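The scene picture shows the incubator at columns 190-365. In the side picture its grey edge runs from (300,222) to (345,335), with a notch-like patch near (343,322). I'll enlarge that area.

```bash
python3 - <<'E'
import cv2
i=cv2.imread('pics/side0.png')[195:385,280:490]
cv2.imwrite('pics/c1.png',cv2.resize(i,None,fx=3.1,fy=3.1,interpolation=cv2.INTER_CUBIC))
E
```

```text
(no output)
```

View pics/c1.png

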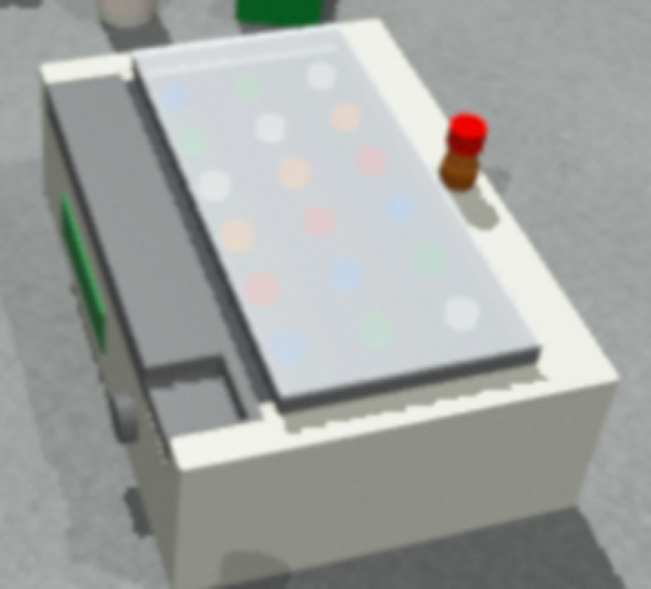

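The crop shows the case's top corners at (42,68), (178,468), (617,380) and (380,20). The notch sits near the right end: its left wall runs from (147,368) to (222,357), and the key top lies between there and the white end.

```bash
python3 - <<'E'
from h import *
from scipy.optimize import least_squares
d=vision.capture('side')
P=lambda c:(280+(c[0]-1)/3.1,195+(c[1]-1)/3.1)
W=np.array([world(d,P(c),110)[:2] for c in [(42,68),(178,468),(617,380),(380,20)]])
L=np.array([[-120,170],[-120,-170],[120,-170],[120,170.]])
def T(p,l): a=p[2]; return np.array(l)@np.array([[np.cos(a),np.sin(a)],[-np.sin(a),np.cos(a)]])+p[:2]
s=least_squares(lambda p:(T(p,L)-W).ravel(),[500,0,0]); p=s.x
print(W.round(1),p,np.degrees(p[2]),s.fun.round(1))
a=p[2]; inv=lambda w:(np.array(w)-p[:2])@np.array([[np.cos(a),-np.sin(a)],[np.sin(a),np.cos(a)]])
for n,c,z in [('wallF',(147,368),110),('wallR',(222,357),110),('endF',(172,440),110),('gR',(268,405),110),('rearnotch-right',(246,417),110),('gL',(47,85),110),('gLr',(122,75),110),('lidFR',(283,400),126),('lidFL',(133,58),126)]:
  w=world(d,P(c),z)[:2]; print(n,w.round(1),inv(w).round(1))
print('edgeR',T(p,[[-98,-150]]),'edgeL',T(p,[[-98,150]]))
np.save('p.npy',p)
E
```

```text
[[ 451.3   99.4]
 [ 504.5 -230.3]
 [ 740.5 -193.1]
 [ 687.7  140.6]] [ 5.96003319e+02 -4.58504109e+01  1.60552858e-01] 9.199001124079622 [-1.   3.4  0.2 -2.5  1.1 -1.4 -0.4  0.5]
wallF [ 495.6 -165.1] [-118.2 -101.6]
wallR [ 535.5 -160.4] [ -78.  -103.4]
endF [ 503.5 -213. ] [-118.1 -150.2]
gR [ 554.5 -194.5] [ -64.7 -140.1]
rearnotch-right [ 542.2 -201.4] [ -78.  -144.9]
gL [453.9  80.7] [-120.1  147.6]
gLr [503.3  88.3] [-70.1 147.3]
lidFR [ 559.1 -205.2] [ -61.9 -151.4]
lidFL [509.9  84.9] [-64.1 142.8]
edgeR [[ 523.24328857 -209.58793864]] edgeL [[475.28409509  86.55377703]]
```

Emit:
play_rows --translation '[[-0.05,-0.04,0],[-0.1,-0.08,0],[-0.147,-0.118,0],[-0.194,-0.158,0],[-0.241,-0.197,0],[-0.288,-0.237,0],[-0.335,-0.276,0],[-0.382,-0.316,0],[-0.428,-0.355,0],[-0.472,-0.395,0]]' --rotation '[[0,0,-0.04],[0,0,-0.08],[0,0,-0.13],[0,0,-0.17],[0,0,-0.21],[0,0,-0.26],[0,0,-0.3],[0,0,-0.35],[0,0,-0.39],[0,0,-0.434]]' --gripper '[1,1,1,1,1,1,1,1,1,1]'

```text
time_s: 1.4
eef_pos: [490.4, -4.4, 231.2]
ee_rot: [-0.0, -0.081, 0.997, 0.0]
force: [0.5, 0.5, 0.0]
grip_width: -0.002
grip_force: 0.0
```

```bash
cat >> h.py <<'E'
def go(own,z):
    s=ctrl.sense(); p=np.load('p.npy'); a=p[2]
    w=np.array([p[0]+np.cos(a)*own[0]-np.sin(a)*own[1],p[1]+np.sin(a)*own[0]+np.cos(a)*own[1],z])
    q=s['ee_rot']; r=R.from_quat([q[1],q[2],q[3],q[0]])
    X=np.array([-np.cos(a),-np.sin(a),0]);Y=np.array([-np.sin(a),np.cos(a),0])
    t=R.from_matrix(np.stack([X,Y,[0,0,-1]],1))
    o=s['eef_pos']-np.array([p[0],p[1],0])
    print('t',s['time_s'],'pos',s['eef_pos'].round(1),'own',round(o[0]*np.cos(a)+o[1]*np.sin(a),1),round(-o[0]*np.sin(a)+o[1]*np.cos(a),1),'F',s['force'].round(1),'gw',round(s['grip_width'],2))
    print('shift',r.inv().apply(w-s['eef_pos']).round(1),'rot',(r.inv()*t).as_rotvec().round(4))
E
python3 -c "
from h import *
go((-98,60),125)"
```

```text
t 1.4 pos [490.4  -4.4 231.2] own -97.7 57.8 F [0.5 0.5 0. ] gw -0.0
shift [  0.3   2.2 106.2] rot [ 0.0002 -0.      0.0006]
```

Aligned. Descend to just above the edge, then look.

Emit:
play_rows --translation '[[0,0,0.04],[0,0,0.08],[0,0,0.1],[0,0,0.11],[0,0,0.115],[0,0,0.115]]' --rotation '[[0,0,0],[0,0,0],[0,0,0],[0,0,0],[0,0,0],[0,0,0]]' --gripper '[1,1,1,1,1,1]'

```text
time_s: 2.15
eef_pos: [489.8, -2.5, 116.7]
ee_rot: [0.0, -0.08, 0.997, -0.0]
force: [0.8, -0.3, 0.3]
grip_width: 0.0
grip_force: 0.0
```

```bash
python3 -c "
from h import *
go((-98,60),110)
d=cap('side','s1.png')
i=cv2.imread('pics/s1.png')[170:385,270:490]
cv2.imwrite('pics/c2.png',cv2.resize(i,None,fx=2.7,fy=2.7,interpolation=cv2.INTER_CUBIC))"
```

```text
t 2.15 pos [489.8  -2.5 116.7] own -97.9 59.8 F [ 0.8 -0.3  0.3] gw 0.0
shift [0.1 0.2 6.7] rot [-0.0003  0.0006 -0.0003]
```

View pics/c2.png

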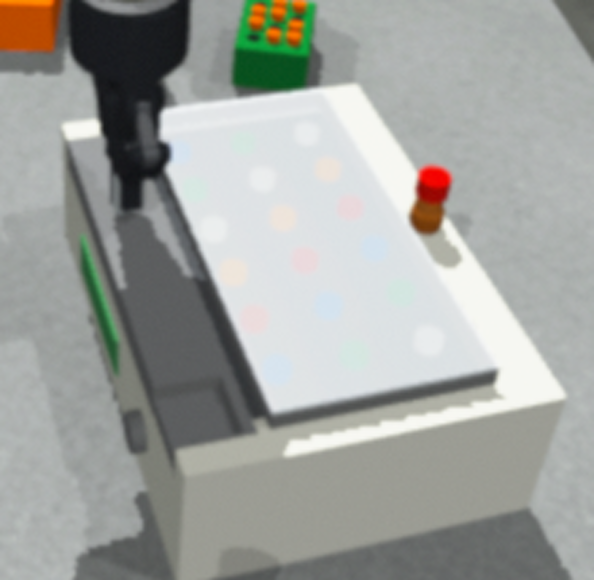

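The crop shows the closed fingertip at (130,205), mid-width over the edge and clear of the lid. The notch is at about (200,405). I'll feel down for contact.

Emit:
play_rows --translation '[[0,0,0.003],[0,0,0.005],[0,0,0.006],[0,0,0.006]]' --rotation '[[0,0,0],[0,0,0],[0,0,0],[0,0,0]]' --gripper '[1,1,1,1]'

```text
time_s: 2.7
eef_pos: [489.6, -2.5, 110.3]
ee_rot: [-0.0, -0.08, 0.997, 0.0]
force: [0.3, -0.6, -0.7]
grip_width: -0.0
grip_force: 0.0
```

Emit:
play_rows --translation '[[0,0,0.0005],[0,0,0.001],[0,0,0.001]]' --rotation '[[0,0,0],[0,0,0],[0,0,0]]' --gripper '[1,1,1]'

```text
time_s: 3.08
eef_pos: [489.7, -2.5, 110.1]
ee_rot: [0.0, -0.08, 0.997, -0.0]
force: [-3.2, 0.5, 7.7]
grip_width: -0.002
grip_force: 4.1
```

Contact at z = 110 with about 8 N. Now slide toward the right end.

Emit:
play_rows --translation '[[0,-0.01,0],[0,-0.02,0],[0,-0.03,0],[0,-0.04,0],[0,-0.05,0],[0,-0.06,0],[0,-0.07,0],[0,-0.08,0],[0,-0.09,0],[0,-0.1,0]]' --rotation '[[0,0,0],[0,0,0],[0,0,0],[0,0,0],[0,0,0],[0,0,0],[0,0,0],[0,0,0],[0,0,0],[0,0,0]]' --gripper '[1,1,1,1,1,1,1,1,1,1]'

```text
time_s: 4.32
eef_pos: [505.9, -100.8, 110.1]
ee_rot: [0.001, -0.08, 0.997, 0.0]
force: [-0.2, 4.7, 7.3]
grip_width: -0.001
grip_force: 3.8
```

```bash
python3 -c "
from h import *
go((-98,-85),110)"
```

```text
t 4.325 pos [ 505.9 -100.8  110.1] own -97.7 -39.9 F [-0.2  4.7  7.3] gw -0.0
shift [  0.3 -45.1   0. ] rot [ 0.0008  0.0012 -0.0003]
```

Emit:
play_rows --translation '[[0,-0.01,0],[0,-0.02,0],[0,-0.03,0],[0,-0.04,0],[0,-0.046,0],[0,-0.052,0],[0,-0.058,0],[0,-0.064,0]]' --rotation '[[0,0,0],[0,0,0],[0,0,0],[0,0,0],[0,0,0],[0,0,0],[0,0,0],[0,0,0]]' --gripper '[1,1,1,1,1,1,1,1]'

```text
time_s: 5.32
eef_pos: [516.1, -163.9, 110.0]
ee_rot: [0.0, -0.08, 0.997, 0.0]
force: [-0.7, 4.6, 4.8]
grip_width: -0.0
grip_force: 2.4
```

Emit:
play_rows --translation '[[0,-0.004,0],[0,-0.008,0],[0,-0.01,0],[0,-0.01,0]]' --rotation '[[0,0,0],[0,0,0],[0,0,0],[0,0,0]]' --gripper '[1,1,1,1]'

```text
time_s: 5.82
eef_pos: [517.3, -174.3, 109.2]
ee_rot: [-0.0, -0.08, 0.997, 0.0]
force: [0.1, 0.2, 0.3]
grip_width: 0.004
grip_force: 0.0
```

The contact force vanished at own y ≈ -114, which is where the camera puts the notch. Next I'll check the position against its centre.

Emit:
play_rows --translation '[[0,-0.004,0],[0,-0.008,0],[0,-0.011,0],[0,-0.011,0]]' --rotation '[[0,0,0],[0,0,0],[0,0,0],[0,0,0]]' --gripper '[1,1,1,1]'

```text
time_s: 6.32
eef_pos: [519.1, -185.3, 109.2]
ee_rot: [-0.0, -0.08, 0.997, 0.0]
force: [-0.9, -0.3, 0.2]
grip_width: -0.001
grip_force: 0.0
```

```bash
python3 -c "
from h import *
go((-98,-125),101)
d=cap('side','s2.png')
i=cv2.imread('pics/s2.png')[270:370,300:420]
cv2.imwrite('pics/c3.png',cv2.resize(i,None,fx=5,fy=5,interpolation=cv2.INTER_CUBIC))"
```

```text
t 6.325 pos [ 519.1 -185.3  109.2] own -98.2 -125.4 F [-0.9 -0.3  0.2] gw -0.0
shift [-0.2  0.4  8.2] rot [ 0.     -0.0001 -0.0006]
```

View pics/c3.png

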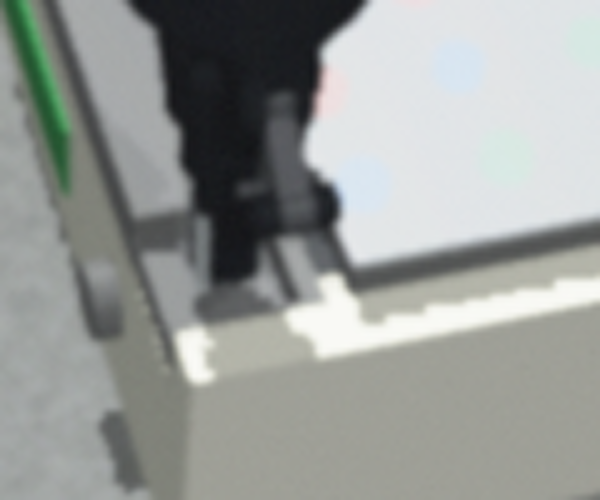

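The crop shows the tip at (235,278), inside the notch and clear of its walls. Descend to the key.

Emit:
play_rows --translation '[[0,0,0.003],[0,0,0.006],[0,0,0.0085],[0,0,0.01],[0,0,0.01]]' --rotation '[[0,0,0],[0,0,0],[0,0,0],[0,0,0],[0,0,0]]' --gripper '[1,1,1,1,1]'

```text
time_s: 7.0
eef_pos: [519.1, -185.0, 99.4]
ee_rot: [-0.0, -0.08, 0.997, 0.0]
force: [-1.4, 0.2, 2.4]
grip_width: 0.003
grip_force: 1.3
```

Emit:
play_rows --translation '[[0,0,0.002],[0,0,0.004],[0,0,0.005],[0,0,0.005]]' --rotation '[[0,0,0],[0,0,0],[0,0,0],[0,0,0]]' --gripper '[1,1,1,1]'

```text
time_s: 7.5
eef_pos: [519.1, -185.0, 94.6]
ee_rot: [-0.0, -0.08, 0.997, 0.0]
force: [-1.9, 1.6, 5.4]
grip_width: -0.0
grip_force: 2.5
```

Emit:
play_rows --translation '[[0,0,0.001],[0,0,0.002],[0,0,0.003],[0,0,0.0035],[0,0,0.0035]]' --rotation '[[0,0,0],[0,0,0],[0,0,0],[0,0,0],[0,0,0]]' --gripper '[1,1,1,1,1]'

```text
time_s: 8.12
eef_pos: [519.1, -185.1, 91.8]
ee_rot: [0.0, -0.08, 0.997, -0.0]
force: [-4.1, 2.2, 10.7]
grip_width: -0.001
grip_force: 5.5
```

Emit:
play_rows --translation '[[0,0,0.0007],[0,0,0.0014],[0,0,0.0014],[0,0,0.0014]]' --rotation '[[0,0,0],[0,0,0],[0,0,0],[0,0,0]]' --gripper '[1,1,1,1]'

```text
time_s: 8.62
eef_pos: [519.2, -185.1, 91.6]
ee_rot: [0.0, -0.08, 0.997, -0.0]
force: [-9.3, 4.4, 22.6]
grip_width: -0.001
grip_force: 11.3
```

The key is on its firm stop at 23 N. Retreat straight up, then back toward the robot.

Emit:
play_rows --translation '[[0,0,-0.005],[0,0,-0.015],[0,0,-0.03],[0,0,-0.06],[0,0,-0.1],[0.02,0,-0.14],[0.05,0,-0.16],[0.08,0,-0.16],[0.1,0,-0.16],[0.1,0,-0.16]]' --rotation '[[0,0,0],[0,0,0],[0,0,0],[0,0,0],[0,0,0],[0,0,0],[0,0,0],[0,0,0],[0,0,0],[0,0,0]]' --gripper '[1,1,1,1,1,1,1,1,1,1]'

```text
time_s: 9.88
eef_pos: [419.9, -201.3, 250.4]
ee_rot: [0.0, -0.079, 0.997, -0.0]
force: [0.8, 0.2, 0.7]
grip_width: -0.001
grip_force: 0.0
```

```bash
python3 -c "
from h import *
go((-98,-125),101)
cap('side','s3.png')"
```

```text
t 9.875 pos [ 419.9 -201.3  250.4] own -198.7 -125.3 F [0.8 0.2 0.7] gw -0.0
shift [-100.5    0.6  149.5] rot [-0.001   0.0009 -0.0016]
```

View pics/s3.png

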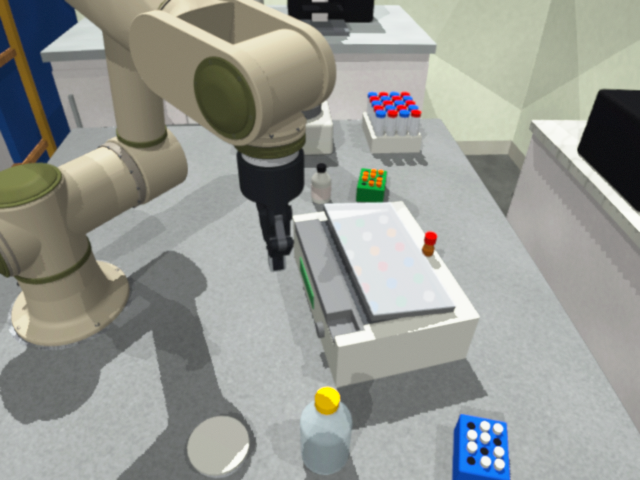

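The hand is clear and the other objects are where they were. The lid needs a closer look around (372,322).

```bash
python3 - <<'E'
import cv2,numpy as np
f=lambda n:cv2.resize(cv2.imread(n)[195:345,290:460],None,fx=2.3,fy=2.3,interpolation=cv2.INTER_CUBIC)
cv2.imwrite('pics/c4.png',np.hstack([f('pics/side0.png'),f('pics/s3.png')]))
E
```

```text
(no output)
```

View pics/c4.png

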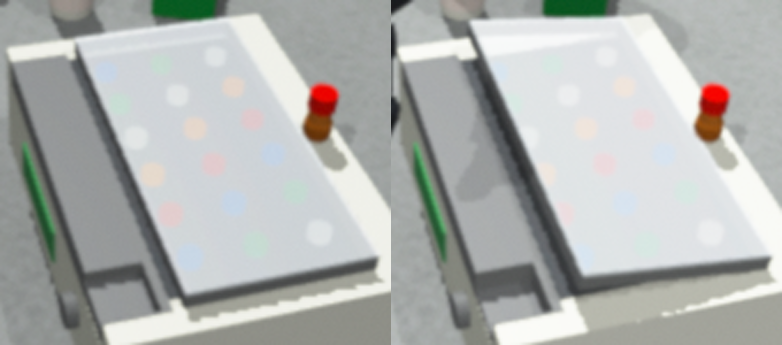

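Side by side, the lid's front border has risen about 8-10 px, which fits 19 mm. The key also sits deeper in the notch.

```bash
python3 -c "
from rig import ctrl
print(ctrl.finish_job())"
```

```text
the job is handed in; nothing more can be done
None
```

I ran the closed fingertip along the edge to the notch near its right end and pressed the key to its stop. The lid popped ajar, the hand is clear, and I handed the job in after about 10 s of robot time; no verdict was reported.

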